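Blank off the spare dust-extraction outlets

ROBOT

A 6-joint arm with a two-finger parallel gripper is mounted at the origin on the work surface. World frame = base frame: x ahead of the robot, y to its left, z up, the work surface at z = 0. Lengths are in m, angles in rad, forces in N, time in s.
With the tool pointing down it reaches from about 0.35 to 0.775 m from the base axis. Payload 7.3 kg.
Tool frame: the origin (TCP) lies at the very end of the fingers, on their centre line; the grasp point (between the pads) lies 19 mm behind it (manip.grip_depth is the distance from the TCP to the grasp point, in m); x points along the fingers, z is the direction in which the jaws open and shut, and the axes are right-handed (so a half turn about x gives the same grasp; the last joint's range is limited). The gripper opens to 92 mm and grips with 3 to 60 N. Pads are 19 mm wide; open, the fingers measure 130 mm over their backs; the gripper's body (75 mm by 190 mm) begins 47 mm behind the grasp point.
Start: joints at [-1.331, 0.342, 1.524, -0, 1.275, -0.146], TCP at [0.198, -0.486, 0.201] pointing down, gripper open.
Joint ranges: [-2.53, 2.53], [-0.77, 2.02], [0.04, 2.7], [-1, 4.14], [0.28, 2.66], [-3.11, 3.11]. Speed limits (rad/s): [2.57, 2.57, 3.14, 3.14, 3.14, 3.14].

INTERFACE

Orientations are given as a rotation vector (axis times angle).
In Python, from plant import manip, snapshot, camera_info gives the robot as it stands.
- The arm moves only by the tool drive_tool, never from a script. Its argument "commands" is a list of rows, each a list of 4 numbers: the shift along the tool's x, y, z each as a share of 10 cm, from -1 to 1, then the turn about the tool's x as a share of 30 degrees, from -1 to 1. A call has 1 to 8 rows; each row is the pose to reach, as a shift and turn from the pose commanded when the call began, along the tool's axes at that moment; what a row does not reach only later rows make up. A row lasts 1/8 s, in which the tool goes at most 62.5 mm and 10.7 degrees, less where a joint would pass 70% of its speed; a pose out of reach is approached as far as the arm can. A call with a number of a shift or a turn outside -1 to 1 is refused whole. A call with a gripper value outside its range is refused whole. "claw" is the gripper command: -1 is shut, 1 is fully open, values between are in proportion, set as the call begins (left out, the last holds). The fingers move at their own pace and stop on an object; "grip_force" is the grip in N (left out, the last holds). Time passes only in rows, so rows that repeat a pose let the fingers close. It gives the time, the measured TCP pose, the force and the opening at its end, in the units of the state.
- manip.get_obs(): the state, without advancing time (a new reading comes with each control period).
- snapshot(name): name is "scene" or "top"; returns (picture, depth): 400x640x3 uint8, red, green, blue; 400x640 float32, m along the optical axis (not along the pixel's ray), 0 where there is no reading.
- camera_info(name): a dict with "fov_y" (degrees; the focal length in pixels is half the picture's height over the tangent of half this angle, whatever the lens; pixels are square), "cx", "cy" (the principal point, pixels), "R" (3x3) and "t" (3): a world point X has camera coordinates R X + t. Camera axes: x right, y down, z forward; pixel columns grow to the right and rows downward; lengths in m; the calibration is good to about 2 mm. A picture is of the moment at which its call begins. camera_info takes no time and is no camera call.
- manip.hand_in(): hands the job in, once; it reports no verdict.
The state is a dict: "time_s": time; "joints": joint angles; "dq": joint speeds; "tau": joint torques, N m; "tcp_pos": TCP position; "ee_rot": TCP orientation; "contact_force": force on the tool from outside, world axes, zero at the start; "ft_torque": the same for the moment, N m; "finger_gap": finger opening in m.
Only numpy, scipy, OpenCV 4.12 (cv2) and the standard library are available. Lean on these libraries where they do the work, as an engineer would, in place of code of your own. Each camera call takes 0.05 s, during which the arm holds its last target.

TASK

We are running one hose only, so close two of the three outlets on the bench's dust-extraction manifold: push each of the two loose blanking caps onto the outlet that it fits, fully home and level, and leave the third outlet open. The caps look alike and each fits one outlet only, so find its outlet by trying; do not force a cap that will not go on, and leave the other things on the bench where they are.

Things in the scene. Friction and masses are not known exactly. Their poses are not given: they have to be found in the camera images.
- cap_p: One of two loose black plastic blanking caps, rim down on the bench, alike outside: ribbed round shell 54 mm across and 19 mm high, flat on top, with an upright pull bar across it 40 mm long, 12 mm thick, 25 mm high (bar top 44 mm above the rim). Origin: centre of the open rim (underside); z up, x along the bar, any yaw. About 60 g. It fits one outlet only (see cap_q, cap_p_grip).
- cap_q: The other cap; outside, origin and axes as cap_p, made for another outlet. Under each shell is a ring groove 14 mm deep and 6 mm wide for an outlet of 34, 40 or 46 mm outside diameter; which one is not marked and not told. On its own outlet it has 1.5 mm of play all round and slides down freely till the groove's roof rests on the rim: cap origin 14 mm below the outlet's rim.
- outlet_a: One of three upright grey plastic outlet stubs, each on a 72 mm square flange on the manifold's top. Outside diameters 34, 40 and 46 mm, one of each, in any order; which name has which size is not told. Wall 3 mm, rim tapered over its last 3 mm to a 1 mm edge as a lead-in. Origin: centre of the flange's underside; rim 52 mm above it. Rigid, fixed.
- outlet_b: Another of the three outlets; all as for outlet_a but the diameter.
- outlet_c: Another of the three outlets; all as for outlet_a but the diameter.
- outlet_a_rim (a point): Centre of outlet_a's open rim, 137 mm above the bench.
- outlet_b_rim (a point): Centre of outlet_b's open rim, 137 mm above the bench.
- outlet_c_rim (a point): Centre of outlet_c's open rim, 137 mm above the bench.
- manifold: Grey sheet-metal box fixed to the bench, 140 mm (its x) by 360 mm (its y) by 85 mm high, the three outlets on its top along its y axis, 100 mm apart, the middle one at its centre. Origin: centre of its underside. A 100 mm grey duct leaves its far (+x) side along the bench and is no higher than 122 mm.
- flask: Bystander: red metal drinking flask, 70 mm across, 235 mm high, standing. Origin: centre of its base.
- glue_bottle: Bystander: white and yellow glue bottle, 58 mm across, 185 mm high, standing. Origin: centre of its base.
- tape_measure: Bystander: yellow and black tape measure, 70 x 44 x 62 mm high. Origin: centre of its base.
- sanding_block: Bystander: cork sanding block, 112 mm (x) x 67 x 32 mm high. Origin: centre of its base.
- lap_joint: Bystander: notched piece of wood, 100 mm (x) x 45 x 44 mm high. Origin: centre of its base.
- chisel: Bystander: wood chisel lying along its x axis, from 125 mm behind to 127 mm ahead of its origin, 27 mm high. Origin: at bench level.
- try_square: Bystander: try square lying flat; wooden stock 115 mm along x, steel blade reaching 163 mm along its y, 18 mm high. Origin: centre of the stock's underside.
- cap_p_grip (a point): Middle of cap_p's pull bar, on the cap's axis, 33 mm above the cap's rim. On an outlet of the wrong size the cap stops hard, less than 4 mm down on the rim; on its own it goes down the full 14 mm by its weight or a light push, and stays on by its weight (no click).
- cap_q_grip (a point): Middle of cap_q's pull bar, on the cap's axis, 33 mm above the cap's rim.
Things that resemble listed ones, but are neither listed nor needed, are in the scene too. What is shaped like the cap_q but purple or red is not meant. What is shaped like the cap_p but brown or red is not meant.

How it is judged:
By the outcome, as a careful person would: the job done as asked, in the order asked, and still so for the second after the job is handed in, with the robot touching nothing.
It also fails if it takes over 72 s, if anything falls off the work surface, if the arm or the gripper's body presses on something with over 40 N, if the wrist force passes 120 N, or if a joint passes its speed limit or range.

## Working session

There is one attempt and no reset: what is moved stays moved. The work goes in short steps, Python scripts to look and compute and a tool call to move; the robot and the scene stay as the last step left them, time stands still between calls to the robot, and variables do not carry over. Pictures are saved under pics/ and viewed, and the job is handed in when it is done.

Besides the shell and the picture viewer there is one more tool, called by a JSON object that holds its "method" and its "body", one argument or row to a line. drive_tool: Moves the arm, as the interface text tells. Its arguments: {"type":"object","properties":{"commands":{"type":"array","items":{"type":"array","items":{"type":"number","minimum":-1,"maximum":1}}},"claw":{"type":"number"},"grip_force":{"type":"number"}},"required":["commands"]}

```bash
mkdir -p pics; ls; cat > h.py <<'E'
import numpy as np,cv2
from plant import manip,snapshot,camera_info
def cam(n):
    c=camera_info(n); f=200/np.tan(np.radians(c["fov_y"])/2); return f,c["cx"],c["cy"],np.array(c["R"]),np.array(c["t"])
def ray(n,u,v,z):
    f,cx,cy,R,t=cam(n); d=R.T@np.array([(u-cx)/f,(v-cy)/f,1]); o=-R.T@t
    return o+d*(z-o[2])/d[2]
def cloud(n,dep):
    f,cx,cy,R,t=cam(n); v,u=np.mgrid[:400,:640]; P=np.stack([(u-cx)/f*dep,(v-cy)/f*dep,dep],-1)
    return (P-t)@R
def proj(n,X):
    f,cx,cy,R,t=cam(n); c=R@np.array(X)+t; return cx+f*c[0]/c[2],cy+f*c[1]/c[2]
E
python3 - <<'E'
from h import *
for n in("scene","top"):
    p,d=snapshot(n); np.savez("pics/%s0.npz"%n,p=p,d=d); cv2.imwrite("pics/%s0.png"%n,p[:,:,::-1]); print(camera_info(n),(d>0).mean())
print(manip.get_obs())
E
```

```text
pics
{'fov_y': 56.133976889368036, 'cx': 317.34857368359854, 'cy': 196.47030583470837, 'R': array([[-0.80256748,  0.59655799, -0.002     ],
       [ 0.48347158,  0.64845755, -0.58801194],
       [-0.3494863 , -0.4728862 , -0.80884978]]), 't': array([ 0.40208811, -0.1362835 ,  1.453395  ])} 0.99594140625
{'fov_y': 42.14454703908732, 'cx': 322.4931817183768, 'cy': 196.8849421060812, 'R': array([[-6.91023419e-04, -9.99991604e-01, -4.03920684e-03],
       [-9.94333324e-01,  1.11649046e-03, -1.06301432e-01],
       [ 1.06305049e-01,  3.94286118e-03, -9.94325747e-01]]), 't': array([-0.01948331,  0.46995334,  1.68180019])} 0.9960390625
{'time_s': 0.1, 'joints': array([-1.33102614e+00,  3.42664808e-01,  1.52490304e+00,  1.48907455e-05,
        1.27541264e+00, -1.45979657e-01]), 'dq': array([-4.07322603e-04, -1.24896197e-04, -3.86582948e-03, -1.72211081e-04,
        1.05165877e-03,  3.90141515e-06]), 'tau': array([ 1.04398110e-03, -4.32006741e+01, -2.44694173e+01,  7.19101564e-02,
        5.26309479e-02, -4.48963942e-05]), 'tcp_pos': array([ 0.19747404, -0.48602076,  0.20041483]), 'ee_rot': array([ 0.92144429,  1.36839442, -0.91988671]), 'contact_force': array([ 0.8309869 , -0.62476768,  0.05453611]), 'ft_torque': array([-0.00067927, -0.00169137, -0.0224568 ]), 'finger_gap': 0.09208361058320161}
```

View pics/top0.png

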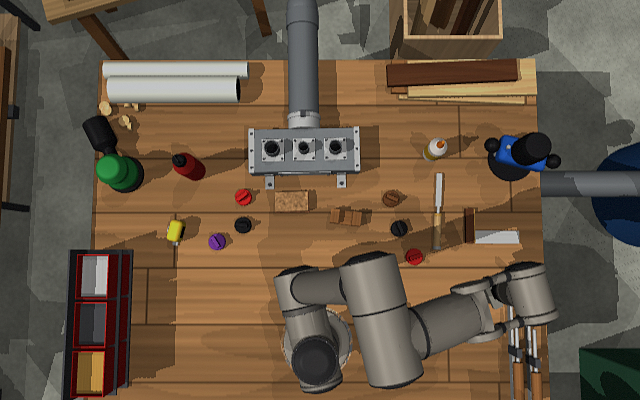

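View pics/scene0.png

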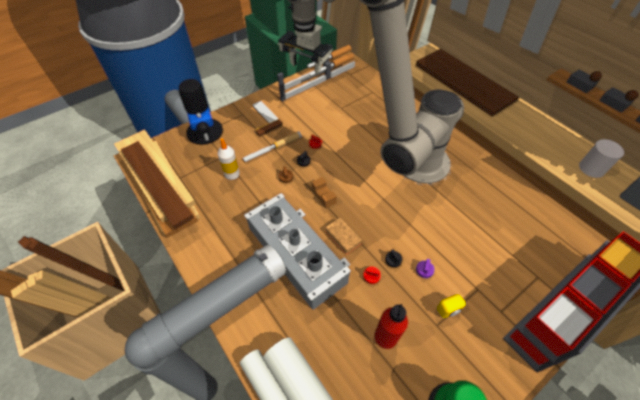

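```bash
python3 - <<'E'
from h import *
T=np.load("pics/top0.npz");S=np.load("pics/scene0.npz")
def crop(I,u,v,r,k): return cv2.resize(I[v-r:v+r,u-r:u+r,::-1],None,fx=k,fy=k,interpolation=cv2.INTER_CUBIC)
a=np.hstack([crop(T['p'],243,225,20,10),crop(T['p'],399,228,20,10)])
cs=np.hstack([crop(S['p'],394,258,20,10),crop(S['p'],304,158,20,10)])
a=cv2.resize(np.vstack([a,cs]),(600,600))
cv2.imwrite("pics/caps.png",a)
b=cv2.resize(T['p'][120:190,240:370,::-1],None,fx=6,fy=6,interpolation=cv2.INTER_CUBIC)
cv2.imwrite("pics/out.png",b)
C=cloud("top",T['d'])
for u,v in((243,225),(399,228)):
    w=C[v-16:v+16,u-16:u+16].reshape(-1,3); rgb=T['p'][v-16:v+16,u-16:u+16].reshape(-1,3).max(1)
    for lo,hi in((.012,.028),(.035,.05)):
        m=(w[:,2]>lo)&(w[:,2]<hi)
        q=w[m]; c=q.mean(0); print(u,v,lo,m.sum(),c,(q.min(0)+q.max(0))/2,np.ptp(q,0))
        if lo>.03:
            e,V=np.linalg.eigh(np.cov(q[:,:2].T)); print("bar yaw",np.degrees(np.arctan2(V[1,1],V[0,1])),np.sqrt(e*12))
m=(C[...,2]>.13)&(C[...,2]<.145)&(abs(C[...,1])<.3)
n,l,st,ce=cv2.connectedComponentsWithStats(m.astype(np.uint8))
for i in range(1,n):
    if st[i,4]>8:
        q=C[l==i]; (c,r)=cv2.minEnclosingCircle(q[:,:2].astype(np.float32)); print(ce[i],st[i],q.mean(0),c,2*r)
E
```

```text
243 225 0.012 151 [0.38008936 0.24233981 0.01886609] [0.37986484 0.24280996 0.0198795 ] [0.04980925 0.05122454 0.01543536]
243 225 0.035 46 [0.37999007 0.24387195 0.0423816 ] [0.38018728 0.24379707 0.04282268] [0.01337553 0.04054249 0.01301556]
bar yaw 81.20274116517304 [0.01178687 0.04225407]
399 228 0.012 152 [ 0.36794679 -0.26861353  0.01882321] [ 0.36799228 -0.27047726  0.01987434] [0.05255666 0.05255287 0.01555084]
399 228 0.035 46 [ 0.36897473 -0.27005596  0.04261776] [ 0.36829636 -0.26935035  0.0421476 ] [0.03565183 0.02217942 0.01352001]
bar yaw -157.22070000811277 [0.01233728 0.03959189]
[267.44 146.48] [264 140   9  15  25] [0.61589682 0.15065484 0.13537314] (0.6151297092437744, 0.1431344747543335) 0.04497303441166878
[276.375 146.25 ] [274 140   5  13  16] [0.61658593 0.1228821  0.13531408] (0.6172922253608704, 0.12866246700286865) 0.03921005129814148
[302.90625 146.     ] [298 141  11  11  32] [0.61730997 0.04042786 0.13500054] (0.617400586605072, 0.04028308391571045) 0.03379449620842934
[335.56666667 147.2       ] [329 140  13  12  30] [ 0.61344817 -0.06107168  0.13459504] (0.6193118691444397, -0.06096019595861435) 0.04204002767801285
```

View pics/caps.png

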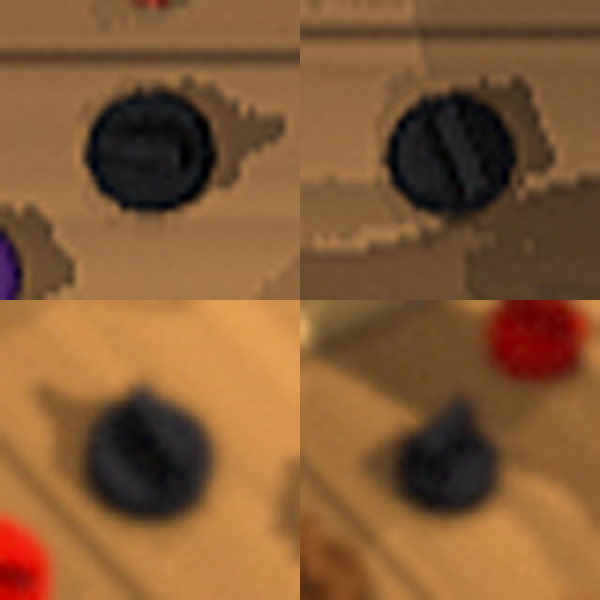

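View pics/out.png

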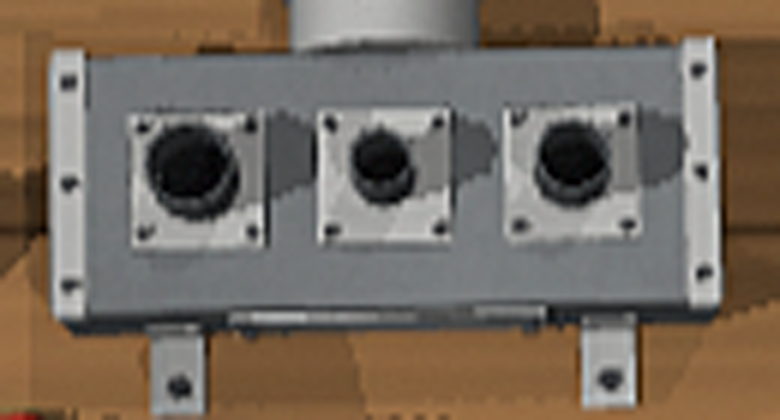

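Two black caps are at top (243,225) and (399,228). The other cap-shaped things are red (243,197) and (414,257), purple (217,241) and brown (391,198), so they are excluded by colour, and the crops confirm both are black. By eye the outlets rank left large, middle small and right medium. Next I'll refine the rim centres.

```bash
python3 - <<'E'
from h import *
from scipy.optimize import least_squares
D={n:np.load("pics/%s0.npz"%n) for n in("top","scene")}
for n in D:
    C=cloud(n,D[n]['d'])
    m=(abs(C[...,2]-.085)<.006)&(C[...,0]>.5)&(C[...,0]<.75)&(abs(C[...,1]-.04)<.25)
    k=cv2.morphologyEx(m.astype(np.uint8),cv2.MORPH_OPEN,np.ones((3,3)))>0
    print(n,"box",cv2.minAreaRect(C[k][:,:2].astype(np.float32)),C[k][:,2].mean())
    m=(C[...,2]>.128)&(C[...,2]<.145)
    for y in(.14,.04,-.06):
        q=C[m&(np.hypot(C[...,0]-.617,C[...,1]-y)<.035)]
        f=lambda p:np.hypot(q[:,0]-p[0],q[:,1]-p[1])-p[2]
        r=least_squares(f,[.617,y,.02],loss='soft_l1',f_scale=.001); print(n,len(q),q[:,2].mean(),r.x[:2],'dia',2*r.x[2])
    for c in((.38,.2435),(.368,-.2695)):
        w=C[np.hypot(C[...,0]-c[0],C[...,1]-c[1])<.035]; q=w[(w[:,2]>.03)&(w[:,2]<.05)];q2=w[(w[:,2]>.012)&(w[:,2]<.05)]
        print(n,"cap",q.mean(0),cv2.minAreaRect(q[:,:2].astype(np.float32)),cv2.minEnclosingCircle(q2[:,:2].astype(np.float32)))
from scipy.spatial.transform import Rotation as Ro
o=manip.get_obs();print(Ro.from_rotvec(o['ee_rot']).as_matrix().round(3))
# bore centre: dark contour in top
g=D['top']['p'].max(2)
for u in(271,303,335):
    s=g[136:160,u-12:u+12]; m=(s<45).astype(np.uint8); n_,l,st,ce=cv2.connectedComponentsWithStats(m)
    i=1+st[1:,4].argmax(); u0,v0=ce[i]+[u-12,136]; print("bore",u0,v0,st[i],ray("top",u0,v0,.13))
E
```

```text
top box ((0.6213693022727966, 0.041160523891448975), (0.14805912971496582, 0.35711419582366943), 1.4257913827896118) 0.08496445725614876
top 47 0.13455773662192422 [0.61550386 0.13972139] dia 0.042563116547106525
top 35 0.13451652834516356 [0.61779661 0.03993434] dia 0.030868504327853794
top 44 0.13396663854276758 [ 0.61980402 -0.05964022] dia 0.03707602704658761
top cap [0.38007022 0.24348902 0.0422022 ] ((0.38036903738975525, 0.24374248087406158), (0.040255241096019745, 0.011526243761181831), 82.26225280761719) ((0.380001425743103, 0.24365189671516418), 0.02723064459860325)
top cap [ 0.36860568 -0.27017322  0.04156563] ((0.3709348142147064, -0.2754044830799103), (0.038742464035749435, 0.022890649735927582), 21.71277618408203) ((0.366014689207077, -0.26663270592689514), 0.0306100994348526)
scene box ((0.6437789797782898, 0.040286287665367126), (0.19857525825500488, 0.3607332408428192), 1.1954351663589478) 0.08538929141967
scene 67 0.13405295135969547 [0.61536415 0.140146  ] dia 0.04271801854400436
scene 51 0.13373862283580237 [0.61706644 0.04023611] dia 0.031604261122020916
scene 57
[... 153 characters left out ...]
58838), (0.039545539766550064, 0.013524284586310387), 82.68844604492188) ((0.3797732889652252, 0.2437749207019806), 0.02751580998301506)
scene cap [ 0.36720769 -0.26835628  0.04088104] ((0.3664073646068573, -0.26930543780326843), (0.03963010758161545, 0.011782027781009674), 24.093017578125) ((0.367480605840683, -0.2689015567302704), 0.027767762541770935)
[[-0.     0.927  0.376]
 [ 0.001  0.376 -0.927]
 [-1.     0.    -0.001]]
bore 271.6808510638298 147.82978723404256 [  6   5  15  15 141] [0.61269387 0.13798124 0.13      ]
bore 303.47297297297297 147.36486486486487 [ 8  6 10 12 74] [0.61401625 0.03885561 0.13      ]
bore 334.7625 145.525 [ 7  5 11 10 80] [ 0.61969628 -0.05868706  0.13      ]
```

```bash
cat >> h.py <<'E'
from scipy.spatial.transform import Rotation as Ro
def go(x,y,z,bar=None):
    o=manip.get_obs(); M=Ro.from_rotvec(o['ee_rot']).as_matrix(); s=M.T@(np.array([x,y,z])-o['tcp_pos'])/.1
    t=0
    if bar is not None:
        yaw=np.degrees(np.arctan2(M[1,1],M[0,1])); d=(bar-yaw+90)%180-90; t=-d/30
    print("t",o['time_s'],"tcp",o['tcp_pos'].round(4),"F",o['contact_force'].round(1),"gap",round(o['finger_gap'],4),"shift",s.round(3),"turn",round(t,3))
E
python3 -c "
from h import *
go(.3675,-.2692,.12,23)"
```

```text
t 0.1 tcp [ 0.1975 -0.486   0.2004] F [ 0.8 -0.6  0.1] gap 0.0921 shift [ 0.807  2.391 -1.368] turn -0.03
```

{"method": "drive_tool", "body": {
  "commands": [
    [0, 0.5, -0.3, 0],
    [0, 1, -0.57, 0],
    [0, 1, -0.57, 0]
  ],
  "claw": -0.1
}}

```text
time_s: 0.48
tcp_pos: [0.2704, -0.3932, 0.2009]
ee_rot: [0.918, 1.37, -0.916]
contact_force: [-1.3, -0.4, -0.1]
finger_gap: 0.0661
```

{"method": "drive_tool", "body": {
  "commands": [
    [0, 0.5, -0.3, 0],
    [0, 1, -0.57, 0],
    [0, 1, -0.57, 0]
  ]
}}

```text
time_s: 0.85
tcp_pos: [0.3413, -0.3037, 0.201]
ee_rot: [0.917, 1.369, -0.917]
contact_force: [-0.7, -0.2, 0.6]
finger_gap: 0.042
```

{"method": "drive_tool", "body": {
  "commands": [
    [0.4, 0.39, -0.23, -0.03],
    [0.8, 0.39, -0.23, -0.03],
    [0.8, 0.39, -0.23, -0.03],
    [0.8, 0.39, -0.23, -0.03]
  ]
}}

```text
time_s: 1.35
tcp_pos: [0.3676, -0.2713, 0.1221]
ee_rot: [0.909, 1.371, -0.91]
contact_force: [-0.4, -0.4, 0.1]
finger_gap: 0.0409
```

```bash
python3 -c "
from h import *
go(.3675,-.2692,.023,23)"
```

```text
t 1.35 tcp [ 0.3676 -0.2713  0.1221] F [-0.4 -0.4  0.1] gap 0.0409 shift [ 0.991  0.007 -0.021] turn -0.003
```

{"method": "drive_tool", "body": {
  "commands": [
    [0.4, 0.0, -0.02, 0],
    [0.7, 0.0, -0.02, 0],
    [0.9, 0.0, -0.02, 0],
    [0.98, 0.0, -0.02, 0],
    [0.98, 0.0, -0.02, 0],
    [0.98, 0.0, -0.02, 0]
  ]
}}

```text
time_s: 2.1
tcp_pos: [0.3673, -0.2686, 0.0241]
ee_rot: [0.908, 1.37, -0.909]
contact_force: [-0.2, 0.5, 0.3]
finger_gap: 0.041
```

{"method": "drive_tool", "body": {
  "commands": [
    [0, 0, 0, 0],
    [0, 0, 0, 0],
    [0, 0, 0, 0],
    [0, 0, 0, 0],
    [0, 0, 0, 0],
    [0, 0, 0, 0]
  ],
  "claw": -1,
  "grip_force": 15
}}

```text
time_s: 2.85
tcp_pos: [0.3667, -0.2677, 0.023]
ee_rot: [0.909, 1.373, -0.909]
contact_force: [0.9, -0.5, -0.2]
finger_gap: 0.0007
```

```bash
cat > look.py <<'E'
from h import *
import sys
tag,x,y,z,r=sys.argv[1],*map(float,sys.argv[2:6])
L=[]
for n in("top","scene"):
    p,d=snapshot(n); np.savez("pics/%s_%s.npz"%(n,tag),p=p,d=d)
    u,v=map(int,proj(n,[x,y,z])); R=int(r); L.append(cv2.resize(p[max(v-R,0):v+R,max(u-R,0):u+R,::-1],(400,400),interpolation=cv2.INTER_CUBIC)); print(n,u,v)
cv2.imwrite("pics/%s.png"%tag,np.hstack(L))
E
python3 look.py g1 .3675 -.2692 .04 45
```

```text
top 399 227
scene 303 155
```

View pics/g1.png

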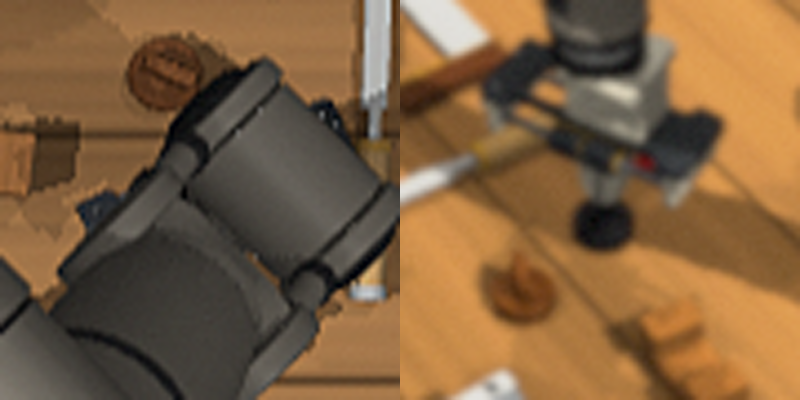

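{"method": "drive_tool", "body": {
  "commands": [
    [-0.1, 0, 0, 0],
    [-0.3, 0, 0, 0],
    [-0.6, 0, 0, 0],
    [-1, 0, 0, 0],
    [-1, 0, 0, 0]
  ]
}}

```text
time_s: 3.58
tcp_pos: [0.3682, -0.2692, 0.1263]
ee_rot: [0.906, 1.366, -0.909]
contact_force: [0.4, -0.2, -0.1]
finger_gap: 0.0003
```

```bash
python3 look.py g2 .3675 -.2692 .08 35; python3 -c "
from h import *
print(manip.get_obs()['finger_gap'])"
```

```text
top 401 227
scene 302 147
0.00025589384869173656
```

View pics/g2.png

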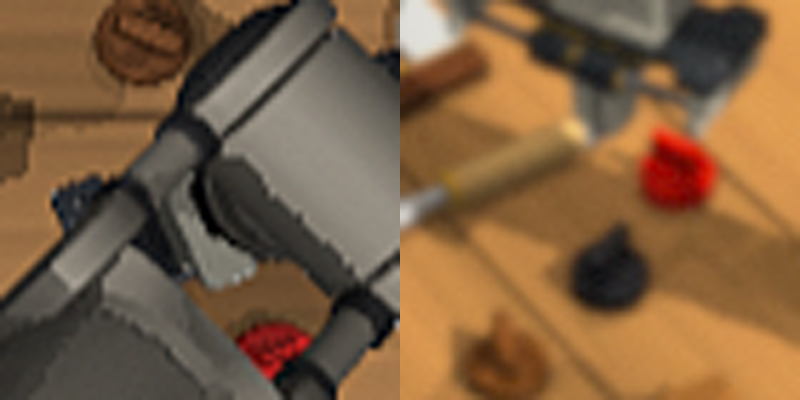

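```bash
python3 - <<'E'
from h import *
D=np.load("pics/scene_g2.npz");C=cloud("scene",D['d'])
w=C[np.hypot(C[...,0]-.3675,C[...,1]+.2692)<.06]; q=w[(w[:,2]>.03)&(w[:,2]<.055)]
print(len(q),q.mean(0),cv2.minAreaRect(q[:,:2].astype(np.float32)))
q=w[(w[:,2]>.012)&(w[:,2]<.055)];print(cv2.minEnclosingCircle(q[:,:2].astype(np.float32)))
m=(np.hypot(C[...,0]-.3675,C[...,1]+.2692)<.12)&(C[...,2]>.1)&(C[...,2]<.19)
v,u=np.where(m)
for z in np.arange(.1,.19,.01):
    k=m&(abs(C[...,2]-z-.005)<.005); print(round(z,2),k.sum(),C[k].min(0).round(3) if k.any() else'',C[k].max(0).round(3) if k.any() else'', C[k].mean(0).round(3) if k.any() else '')
cv2.imwrite("pics/g2b.png",cv2.resize(D['p'][90:170,250:370,::-1],None,fx=6,fy=6,interpolation=cv2.INTER_CUBIC))
E
```

```text
40 [ 0.36812063 -0.26845835  0.04056254] ((0.3679898977279663, -0.26986485719680786), (0.04322938993573189, 0.012519113719463348), 21.940364837646484)
((0.3675786852836609, -0.2693207263946533), 0.027710972353816032)
0.1 0   
0.11 0   
0.12 0   
0.13 0   
0.14 0   
0.15 8 [ 0.369 -0.272  0.151] [ 0.379 -0.255  0.16 ] [ 0.375 -0.263  0.156]
0.16 22 [ 0.352 -0.279  0.16 ] [ 0.382 -0.248  0.169] [ 0.372 -0.261  0.165]
0.17 23 [ 0.352 -0.28   0.17 ] [ 0.384 -0.249  0.18 ] [ 0.372 -0.262  0.175]
0.18 22 [ 0.353 -0.28   0.18 ] [ 0.381 -0.245  0.19 ] [ 0.372 -0.259  0.184]
```

View pics/g2b.png

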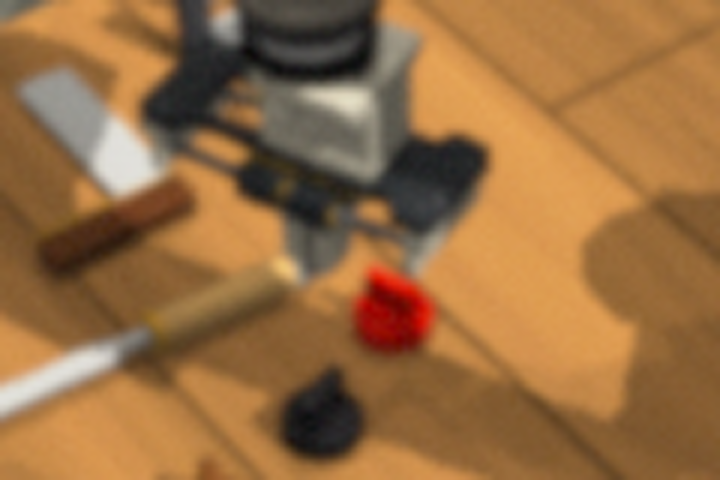

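```bash
python3 - <<'E'
from h import *
o=manip.get_obs();print(o['tcp_pos'],o['joints'])
for dz in(0,.01,.02,.03): print(dz,proj("scene",o['tcp_pos']+[0,0,dz]))
D=np.load("pics/scene_g2.npz");C=cloud("scene",D['d'])
for v in range(124,142): print(v,C[v,298:310:2,2].round(3),D['p'][v,303])
E
```

```text
[ 0.36665691 -0.26767792  0.12338557] [-7.99685308e-01  2.98798881e-01  1.82685054e+00 -3.51166827e-05
  1.01498076e+00  3.69601623e-01]
0 (np.float64(302.89173807274), np.float64(139.55809610617445))
0.01 (np.float64(302.79914814907175), np.float64(137.5744678297397))
0.02 (np.float64(302.7054369777566), np.float64(135.56681816469904))
0.03 (np.float64(302.6105840675549), np.float64(133.53470811077497))
124 [0.233 0.229 0.239 0.24  0.236 0.223] [45 41 42]
125 [0.223 0.23  0.233 0.237 0.232 0.236] [42 39 33]
126 [0.222 0.221 0.228 0.233 0.228 0.23 ] [43 38 30]
127 [0.187 0.192 0.224 0.227 0.2   0.233] [47 45 38]
128 [0.181 0.182 0.192 0.225 0.194 0.184] [68 66 57]
129 [0.178 0.181 0.186 0.188 0.191 0.177] [91 86 77]
130 [0.172 0.18  0.18  0.19  0.189 0.173] [103  98  88]
131 [0.168 0.172 0.177 0.18  0.177 0.167] [103 100  87]
132 [ 0.165  0.167  0.17   0.176  0.173 -0.002] [103  97  87]
133 [ 0.031  0.166  0.167  0.168  0.165 -0.001] [102  97  87]
134 [ 0.027  0.161  0.16   0.165  0.163 -0.005] [107  97  84]
135 [ 0.018  0.152  0.156  0.158 -0.001 -0.002] [135 111  85]
136 [ 0.019  0.017  0.151 -0.002 -0.001  0.003] [172 128  81]
137 [ 0.012  0.009 -0.001 -0.002  0.001 -0.   ] [194 139  79]
138 [ 0.008 -0.002  0.003  0.002  0.003  0.003] [185 130  69]
139 [-0.003  0.001 -0.     0.001 -0.006 -0.002] [183 127  68]
140 [ 0.     0.003 -0.     0.001  0.    -0.001] [186 130  68]
141 [ 0.    -0.001  0.001  0.001  0.003  0.004] [171 120  63]
```

{"method": "drive_tool", "body": {
  "commands": [
    [0, 0, 0, 0],
    [0, 0, 0, 0],
    [0, 0, 0, 0],
    [0, 0, 0, 0]
  ],
  "claw": -0.1
}}

```text
time_s: 4.18
tcp_pos: [0.3666, -0.2676, 0.1228]
ee_rot: [0.909, 1.373, -0.909]
contact_force: [-0.0, -0.4, -0.2]
finger_gap: 0.0359
```

```bash
python3 - <<'E'
from h import *
def an(n,p,d,o):
    C=cloud(n,d); t=o
    m=(np.hypot(C[...,0]-t[0],C[...,1]-t[1])<.09)&(C[...,2]>.09)&(C[...,2]<t[2]+.12)
    h=np.histogram(C[m][:,2]-t[2],bins=np.arange(-.03,.12,.01)); print(n,h[0],C[m][:,2].min()-t[2])
S=np.load("pics/scene0.npz"); an("scene",S['p'],S['d'],np.array([.1975,-.486,.2004]))
o=manip.get_obs(); p,d=snapshot("scene"); an("scene",p,d,o['tcp_pos']); print(o['tcp_pos'],o['finger_gap'])
cv2.imwrite("pics/g3.png",cv2.resize(np.hstack([p[90:170,250:370,::-1],S['p'][0:80,250:370,::-1]]),None,fx=3.3,fy=3.3,interpolation=cv2.INTER_CUBIC))
E
```

```text
scene [ 0  0  0  0  0  3 25 28 35 29 22  7 37 99] 0.02729249175964002
scene [  0   0   0   0   0   8  19  30  26  27  10   9  49 128] 0.02456063960682367
[ 0.36660161 -0.26764593  0.12275566] 0.035884764304742744
```

View pics/g3.png

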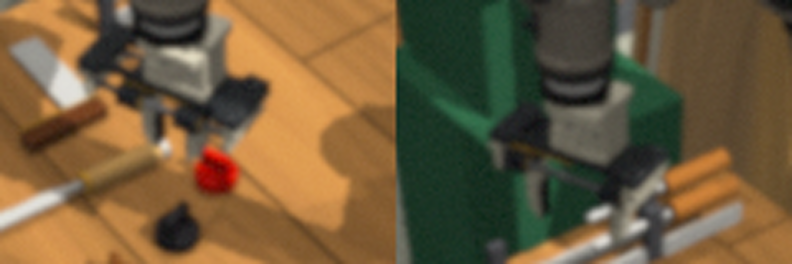

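The fingers end about 25 mm above the reported TCP in both pictures. The first grasp therefore closed above the bar, and the cap did not move. I'll go lower and watch the force.

```bash
python3 -c "
from h import *
print(manip.grip_depth)
go(.3675,-.2692,.03,23)"
```

```text
0.0188
t 4.225 tcp [ 0.3666 -0.2677  0.1228] F [-0.1 -0.  -0.1] gap 0.0393 shift [0.928 0.002 0.017] turn 0.0
```

{"method": "drive_tool", "body": {
  "commands": [
    [0.3, 0, 0.01, 0],
    [0.6, 0, 0.01, 0],
    [0.9, 0, 0.01, 0],
    [0.95, 0, 0.01, 0],
    [0.95, 0, 0.01, 0]
  ]
}}

```text
time_s: 4.85
tcp_pos: [0.3673, -0.2688, 0.0284]
ee_rot: [0.908, 1.373, -0.909]
contact_force: [0.2, -0.2, -0.8]
finger_gap: 0.0415
```

{"method": "drive_tool", "body": {
  "commands": [
    [0.1, 0, 0, 0],
    [0.2, 0, 0, 0],
    [0.25, 0, 0, 0],
    [0.25, 0, 0, 0]
  ]
}}

```text
time_s: 5.35
tcp_pos: [0.3669, -0.2684, 0.0026]
ee_rot: [0.909, 1.374, -0.909]
contact_force: [-0.2, 1.1, -0.5]
finger_gap: 0.0413
```

{"method": "drive_tool", "body": {
  "commands": [
    [0.02, 0, 0, 0],
    [0.02, 0, 0, 0]
  ]
}}

```text
time_s: 5.6
tcp_pos: [0.3671, -0.2687, 0.0011]
ee_rot: [0.908, 1.373, -0.909]
contact_force: [0.7, -0.6, 0.6]
finger_gap: 0.0414
```

{"method": "drive_tool", "body": {
  "commands": [
    [0, 0, 0, 0],
    [0, 0, 0, 0],
    [0, 0, 0, 0],
    [0, 0, 0, 0],
    [0, 0, 0, 0]
  ],
  "claw": -1,
  "grip_force": 20
}}

```text
time_s: 6.22
tcp_pos: [0.3672, -0.2688, 0.0011]
ee_rot: [0.908, 1.372, -0.909]
contact_force: [0.0, -1.1, 1.3]
finger_gap: 0.0119
```

{"method": "drive_tool", "body": {
  "commands": [
    [-0.1, 0, 0, 0],
    [-0.4, 0, 0, 0],
    [-0.8, 0, 0, 0],
    [-1, 0, 0, 0]
  ]
}}

```text
time_s: 6.72
tcp_pos: [0.3676, -0.2691, 0.1035]
ee_rot: [0.908, 1.37, -0.909]
contact_force: [1.0, 0.2, -0.6]
finger_gap: 0.0119
```

{"method": "drive_tool", "body": {
  "commands": [
    [-0.5, 0, 0, 0],
    [-0.8, 0, 0, 0],
    [-0.8, 0, 0, 0]
  ]
}}

```text
time_s: 7.1
tcp_pos: [0.3679, -0.2695, 0.1836]
ee_rot: [0.907, 1.367, -0.909]
contact_force: [-0.7, -0.1, -1.2]
finger_gap: 0.012
```

```bash
python3 look.py l1 .3675 -.2692 .2 35; python3 -c "
from h import *
go(.6195,-.0595,.15)"
```

```text
top 407 225
scene 301 123
t 7.2 tcp [ 0.3666 -0.2682  0.1807] F [-0.6 -0.2 -1.2] gap 0.0119 shift [ 0.307  3.143 -0.932] turn 0
```

View pics/l1.png

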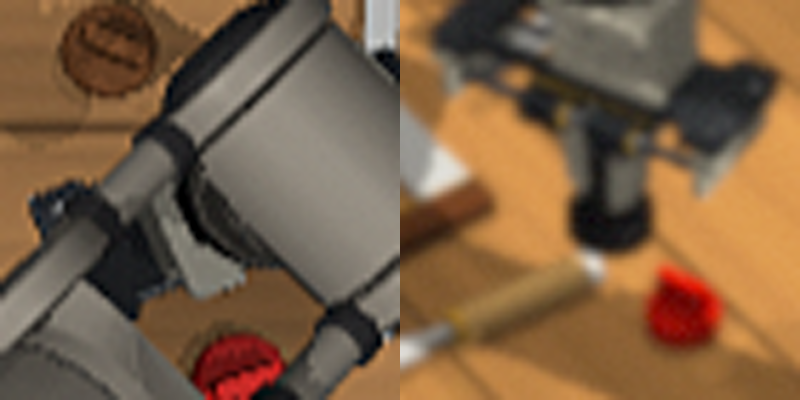

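{"method": "drive_tool", "body": {
  "commands": [
    [0, 0.5, -0.15, 0],
    [0, 1, -0.3, 0],
    [0, 1, -0.3, 0]
  ]
}}

```text
time_s: 7.58
tcp_pos: [0.4484, -0.1993, 0.1792]
ee_rot: [0.906, 1.378, -0.905]
contact_force: [-0.9, -0.3, -0.8]
finger_gap: 0.0117
```

{"method": "drive_tool", "body": {
  "commands": [
    [0, 0.5, -0.15, 0],
    [0, 1, -0.3, 0],
    [0, 1, -0.3, 0]
  ]
}}

```text
time_s: 7.95
tcp_pos: [0.5284, -0.1334, 0.1792]
ee_rot: [0.906, 1.377, -0.907]
contact_force: [0.0, 0.1, -1.0]
finger_gap: 0.012
```

{"method": "drive_tool", "body": {
  "commands": [
    [0, 0.5, -0.15, 0],
    [0, 1, -0.3, 0],
    [0, 1.0, -0.3, 0],
    [0, 1, -0.3, 0],
    [0, 1, -0.3, 0]
  ]
}}

```text
time_s: 8.57
tcp_pos: [0.6069, -0.0699, 0.1808]
ee_rot: [0.909, 1.373, -0.911]
contact_force: [0.5, 1.1, -0.0]
finger_gap: 0.0116
```

```bash
python3 -c "
from h import *
go(.6195,-.0595,.145)"
```

```text
t 8.575 tcp [ 0.6069 -0.0699  0.1808] F [ 0.5  1.1 -0. ] gap 0.0116 shift [ 0.358  0.157 -0.047] turn 0
```

Level over the rim and settle, then check the position.

{"method": "drive_tool", "body": {
  "commands": [
    [0.1, 0.16, -0.05, 0],
    [0.25, 0.16, -0.05, 0],
    [0.35, 0.16, -0.05, 0],
    [0.35, 0.16, -0.05, 0],
    [0.35, 0.16, -0.05, 0]
  ]
}}

```text
time_s: 9.2
tcp_pos: [0.6209, -0.0579, 0.1462]
ee_rot: [0.909, 1.372, -0.909]
contact_force: [-0.2, -0.2, -1.0]
finger_gap: 0.0118
```

```bash
python3 look.py o1 .6195 -.0595 .15 35; python3 -c "
from h import *
go(.6195,-.0595,.145)"
```

```text
top 335 144
scene 274 208
t 9.3 tcp [ 0.6211 -0.0579  0.1466] F [ 0.  -0.1 -0.1] gap 0.012 shift [ 0.016 -0.021  0.009] turn 0
```

View pics/o1.png

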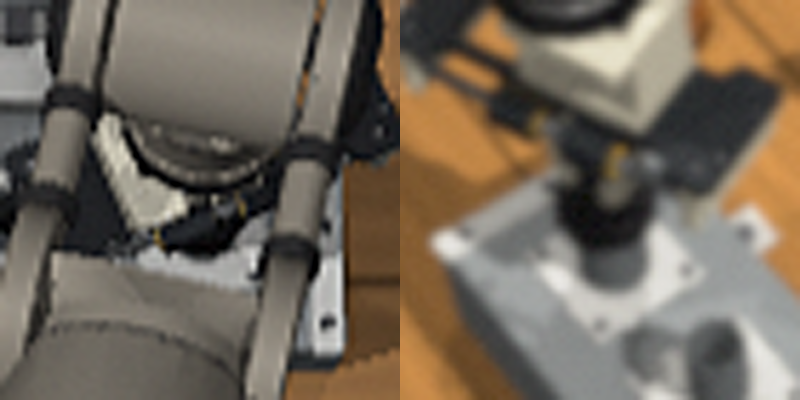

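{"method": "drive_tool", "body": {
  "commands": [
    [0, -0.02, 0.01, 0],
    [0.04, -0.02, 0.01, 0],
    [0.08, -0.02, 0.01, 0],
    [0.08, -0.02, 0.01, 0]
  ]
}}

```text
time_s: 9.8
tcp_pos: [0.6193, -0.0593, 0.138]
ee_rot: [0.909, 1.373, -0.908]
contact_force: [-1.0, 0.3, 1.9]
finger_gap: 0.012
```

{"method": "drive_tool", "body": {
  "commands": [
    [0.02, 0, 0, 0],
    [0.04, 0, 0, 0],
    [0.04, 0, 0, 0]
  ]
}}

```text
time_s: 10.18
tcp_pos: [0.6198, -0.0591, 0.1376]
ee_rot: [0.909, 1.37, -0.907]
contact_force: [-7.5, 2.4, 19.2]
finger_gap: 0.0115
```

{"method": "drive_tool", "body": {
  "commands": [
    [-0.03, 0, 0, 0],
    [-0.03, -0.02, -0.01, 0],
    [-0.03, -0.02, -0.01, 0]
  ]
}}

```text
time_s: 10.55
tcp_pos: [0.6183, -0.0595, 0.1378]
ee_rot: [0.909, 1.37, -0.907]
contact_force: [2.3, 0.6, 6.8]
finger_gap: 0.0121
```

{"method": "drive_tool", "body": {
  "commands": [
    [0.02, 0, 0, 0],
    [0.02, 0, 0, 0],
    [0.02, 0, 0, 0]
  ]
}}

```text
time_s: 10.92
tcp_pos: [0.6184, -0.0594, 0.1377]
ee_rot: [0.909, 1.368, -0.906]
contact_force: [-0.7, 1.3, 15.6]
finger_gap: 0.012
```

Hard stop at the rim with no sideways push, so this looks like the wrong size. I'll lift and try the middle outlet.

{"method": "drive_tool", "body": {
  "commands": [
    [-0.15, 0, 0, 0],
    [-0.25, 0, 0, 0],
    [-0.25, 0.37, -0.47, 0],
    [-0.25, 0.37, -0.92, 0],
    [-0.25, 0.37, -0.92, 0],
    [-0.25, 0.37, -0.92, 0]
  ]
}}

```text
time_s: 11.68
tcp_pos: [0.6153, 0.0396, 0.1599]
ee_rot: [0.908, 1.373, -0.909]
contact_force: [-0.1, -0.6, -1.2]
finger_gap: 0.0119
```

```bash
python3 look.py o2 .6175 .040 .15 35; python3 -c "
from h import *
go(.6175,.0402,.14)"
```

```text
top 302 144
scene 293 230
t 11.775 tcp [0.6155 0.0387 0.1599] F [ 0.1 -0.1 -1.2] gap 0.0118 shift [ 0.199  0.024 -0.006] turn 0
```

View pics/o2.png

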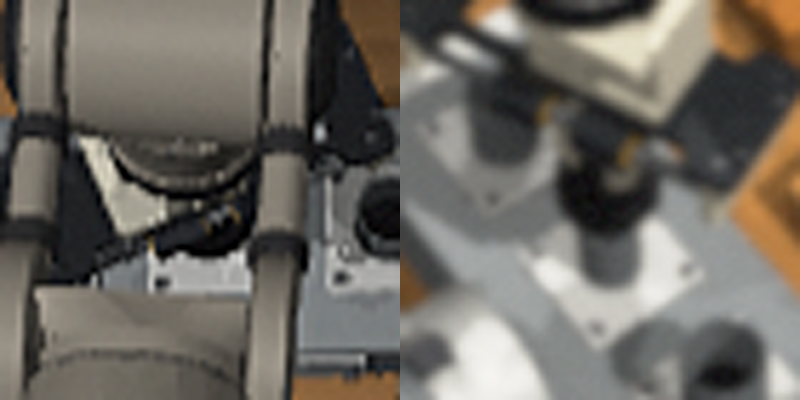

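{"method": "drive_tool", "body": {
  "commands": [
    [0.1, 0.02, -0.01, 0],
    [0.18, 0.02, -0.01, 0],
    [0.2, 0.02, -0.01, 0],
    [0.2, 0.02, -0.01, 0]
  ]
}}

```text
time_s: 12.28
tcp_pos: [0.6166, 0.0414, 0.1397]
ee_rot: [0.908, 1.373, -0.909]
contact_force: [0.1, -0.9, -0.7]
finger_gap: 0.0115
```

{"method": "drive_tool", "body": {
  "commands": [
    [0.02, 0, 0, 0],
    [0.04, 0, 0, 0],
    [0.04, 0, 0, 0]
  ]
}}

```text
time_s: 12.65
tcp_pos: [0.617, 0.0414, 0.1362]
ee_rot: [0.909, 1.372, -0.908]
contact_force: [1.9, -0.7, -0.4]
finger_gap: 0.0121
```

{"method": "drive_tool", "body": {
  "commands": [
    [0.02, 0, 0, 0],
    [0.03, 0, 0, 0],
    [0.03, 0, 0, 0]
  ]
}}

```text
time_s: 13.02
tcp_pos: [0.6172, 0.0411, 0.1332]
ee_rot: [0.909, 1.371, -0.908]
contact_force: [2.7, -3.4, 0.9]
finger_gap: 0.0118
```

{"method": "drive_tool", "body": {
  "commands": [
    [0, 0.005, 0.01, 0],
    [0.03, 0.005, 0.01, 0],
    [0.03, 0.005, 0.01, 0]
  ]
}}

```text
time_s: 13.4
tcp_pos: [0.6175, 0.0408, 0.1295]
ee_rot: [0.908, 1.373, -0.909]
contact_force: [2.0, -2.6, -1.3]
finger_gap: 0.0114
```

It's going on past the 4 mm limit for a wrong outlet. Keep lowering it to the seat at about 0.123.

{"method": "drive_tool", "body": {
  "commands": [
    [0.02, 0.005, 0.005, 0],
    [0.04, 0.005, 0.005, 0],
    [0.05, 0.005, 0.005, 0],
    [0.05, 0.005, 0.005, 0]
  ]
}}

```text
time_s: 13.9
tcp_pos: [0.6179, 0.0408, 0.1247]
ee_rot: [0.908, 1.374, -0.909]
contact_force: [-0.1, -0.3, -0.6]
finger_gap: 0.0116
```

{"method": "drive_tool", "body": {
  "commands": [
    [0.01, 0, 0, 0],
    [0.02, 0, 0, 0],
    [0.02, 0, 0, 0]
  ]
}}

```text
time_s: 14.28
tcp_pos: [0.6181, 0.0408, 0.124]
ee_rot: [0.909, 1.372, -0.908]
contact_force: [-2.5, -1.0, 6.3]
finger_gap: 0.0118
```

{"method": "drive_tool", "body": {
  "commands": [
    [-0.01, 0, 0, 0],
    [-0.01, 0, 0, 0]
  ]
}}

```text
time_s: 14.52
tcp_pos: [0.6182, 0.0407, 0.124]
ee_rot: [0.909, 1.373, -0.908]
contact_force: [0.1, 0.5, 0.7]
finger_gap: 0.0117
```

{"method": "drive_tool", "body": {
  "commands": [
    [0, 0, 0, 0],
    [0, 0, 0, 0],
    [0, 0, 0, 0],
    [0, 0, 0, 0]
  ],
  "claw": -0.1
}}

```text
time_s: 15.02
tcp_pos: [0.6182, 0.0406, 0.124]
ee_rot: [0.909, 1.373, -0.909]
contact_force: [-0.6, 0.2, 0.3]
finger_gap: 0.0408
```

{"method": "drive_tool", "body": {
  "commands": [
    [-0.1, 0, 0, 0],
    [-0.3, 0, 0, 0],
    [-0.6, 0, 0, 0],
    [-0.9, 0, 0, 0],
    [-0.9, 0, 0, 0]
  ]
}}

```text
time_s: 15.65
tcp_pos: [0.6197, 0.0405, 0.2174]
ee_rot: [0.91, 1.367, -0.905]
contact_force: [0.2, 0.6, 0.3]
finger_gap: 0.0411
```

```bash
python3 look.py p1 .6175 .040 .15 45; python3 - <<'E'
from h import *
D=np.load("pics/scene_p1.npz");C=cloud("scene",D['d'])
w=C[np.hypot(C[...,0]-.6175,C[...,1]-.0402)<.024]; 
print(np.histogram(w[:,2],bins=np.arange(.1,.2,.005)))
q=w[(w[:,2]>.155)&(w[:,2]<.175)];print(len(q),q.mean(0),np.percentile(q[:,2],[5,50,95]))
q=w[(w[:,2]>.135)&(w[:,2]<.15)]
if len(q)>5: A=np.c_[q[:,:2]-q[:,:2].mean(0),np.ones(len(q))]; print("plane",np.linalg.lstsq(A,q[:,2],rcond=None)[0])
go(.380,.2437,.20,82.3)
E
```

```text
top 302 144
scene 293 230
(array([ 2,  0,  0,  0,  0,  0,  0, 16, 82, 16, 12,  9, 14, 39,  3,  0,  0,
        0,  0]), array([0.1  , 0.105, 0.11 , 0.115, 0.12 , 0.125, 0.13 , 0.135, 0.14 ,
       0.145, 0.15 , 0.155, 0.16 , 0.165, 0.17 , 0.175, 0.18 , 0.185,
       0.19 , 0.195]))
65 [0.61815367 0.04332082 0.16524334] [0.15779275 0.16584909 0.16970258]
plane [0.00178323 0.01893296 0.14251118]
t 15.75 tcp [0.618  0.0406 0.2139] F [ 0.3  0.6 -1.4] gap 0.0411 shift [ 0.139 -1.397 -2.8  ] turn -1.976
```

View pics/p1.png

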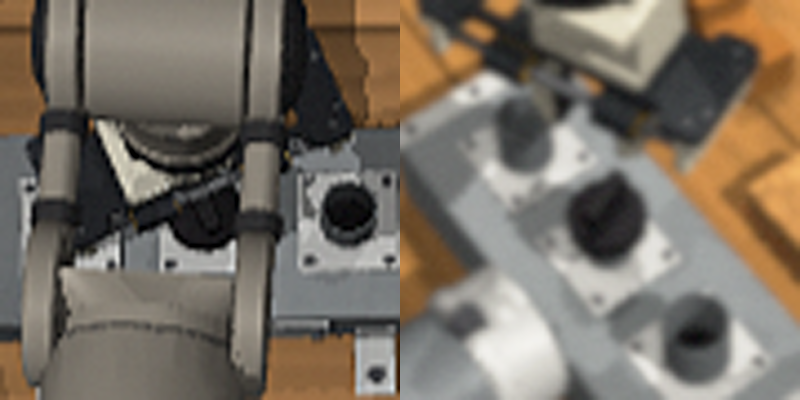

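{"method": "drive_tool", "body": {
  "commands": [
    [0, -0.2, -0.45, -0.35],
    [0, -0.5, -0.95, -0.7],
    [0, -0.5, -0.95, -1],
    [0, -0.5, -0.95, -1],
    [0, -0.5, -0.95, -1]
  ]
}}

```text
time_s: 16.38
tcp_pos: [0.5352, 0.1082, 0.2133]
ee_rot: [0.508, 1.511, -0.509]
contact_force: [-0.7, -0.8, -0.2]
finger_gap: 0.0414
```

```bash
python3 -c "
from h import *
go(.380,.2437,.20,82.3)"
```

```text
t 16.375 tcp [0.5352 0.1082 0.2133] F [-0.7 -0.8 -0.2] gap 0.0414 shift [ 0.134  0.142 -2.055] turn -0.983
```

{"method": "drive_tool", "body": {
  "commands": [
    [0, 0.02, -0.45, -0.35],
    [0, 0.07, -1, -0.7],
    [0, 0.07, -1, -0.98],
    [0, 0.07, -1, -0.98]
  ]
}}

```text
time_s: 16.88
tcp_pos: [0.4596, 0.1742, 0.2138]
ee_rot: [0.106, 1.568, -0.107]
contact_force: [-0.3, -0.4, -0.2]
finger_gap: 0.0412
```

```bash
python3 -c "
from h import *
go(.380,.2437,.12,82.3)"
```

```text
t 16.875 tcp [0.4596 0.1742 0.2138] F [-0.3 -0.4 -0.2] gap 0.0412 shift [ 0.938  0.581 -0.883] turn -0.002
```

{"method": "drive_tool", "body": {
  "commands": [
    [0.1, 0.3, -0.44, 0],
    [0.4, 0.58, -0.88, 0],
    [0.7, 0.58, -0.88, 0],
    [0.9, 0.58, -0.88, 0],
    [0.9, 0.58, -0.88, 0]
  ]
}}

```text
time_s: 17.5
tcp_pos: [0.3796, 0.2426, 0.1227]
ee_rot: [0.107, 1.571, -0.109]
contact_force: [0.4, 0.6, -0.5]
finger_gap: 0.0412
```

```bash
python3 look.py c2 .38 .2437 .04 35;python3 -c "
from h import *
D=np.load('pics/scene_c2.npz');C=cloud('scene',D['d'])
w=C[np.hypot(C[...,0]-.38,C[...,1]-.2437)<.04]; q=w[(w[:,2]>.03)&(w[:,2]<.055)]
print(len(q),cv2.minAreaRect(q[:,:2].astype(np.float32)))
go(.380,.2437,.03,82.3)"
```

```text
top 241 224
scene 394 254
64 ((0.3797744810581207, 0.2435261607170105), (0.04108469933271408, 0.01355492789298296), 82.67137908935547)
t 17.6 tcp [0.3807 0.2432 0.1243] F [-0.   0.4  0.3] gap 0.0413 shift [ 0.943  0.004 -0.008] turn -0.003
```

View pics/c2.png

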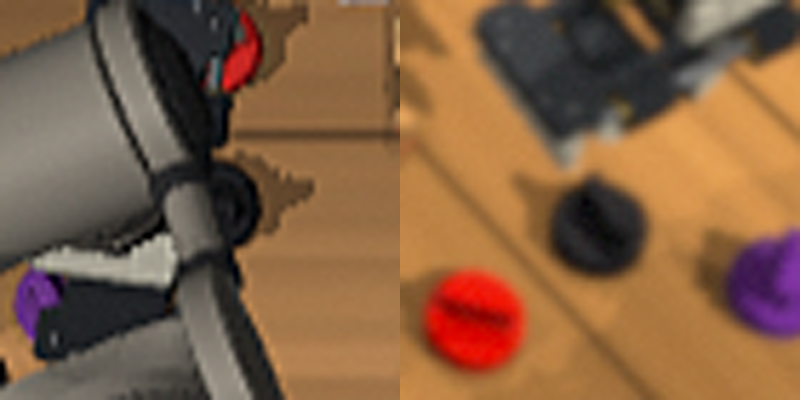

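```bash
python3 -c "
from h import *
D=np.load('pics/scene_g2.npz');C=cloud('scene',D['d'])
for v in range(122,140,2): print(v,C[v,314:324:3].round(3).tolist())
for u,v in ((243,197),(217,241)): print(ray('top',u,v,.03))
"
```

```text
122 [[0.364, -0.202, 0.255], [0.357, -0.195, 0.257], [0.349, -0.189, 0.257], [0.342, -0.182, 0.258]]
124 [[0.211, -0.414, 0.002], [0.364, -0.185, 0.259], [0.355, -0.181, 0.258], [0.348, -0.174, 0.258]]
126 [[0.215, -0.409, -0.003], [0.367, -0.181, 0.255], [0.361, -0.174, 0.257], [0.352, -0.17, 0.255]]
128 [[0.367, -0.198, 0.233], [0.369, -0.179, 0.25], [0.364, -0.17, 0.253], [0.348, -0.174, 0.241]]
130 [[0.231, -0.386, 0.001], [0.37, -0.178, 0.241], [0.363, -0.17, 0.244], [0.34, -0.184, 0.22]]
132 [[0.238, -0.377, 0.001], [0.369, -0.178, 0.232], [0.359, -0.176, 0.227], [0.21, -0.353, 0.003]]
134 [[0.246, -0.367, 0.002], [0.368, -0.181, 0.22], [0.358, -0.177, 0.218], [0.212, -0.349, -0.004]]
136 [[0.278, -0.322, 0.045], [0.244, -0.348, 0.004], [0.23, -0.346, -0.002], [0.223, -0.336, 0.002]]
138 [[0.281, -0.318, 0.039], [0.274, -0.308, 0.043], [0.253, -0.316, 0.024], [0.23, -0.326, 0.002]]
[0.46931522 0.24085594 0.03      ]
[0.32551895 0.32320997 0.03      ]
```

{"method": "drive_tool", "body": {
  "commands": [
    [0.3, 0, -0.01, 0],
    [0.6, 0, -0.01, 0],
    [0.85, 0, -0.01, 0],
    [0.95, 0, -0.01, 0],
    [0.95, 0, -0.01, 0]
  ]
}}

```text
time_s: 18.23
tcp_pos: [0.3793, 0.2435, 0.0293]
ee_rot: [0.105, 1.568, -0.105]
contact_force: [0.5, -0.0, 0.6]
finger_gap: 0.0415
```

{"method": "drive_tool", "body": {
  "commands": [
    [0.1, 0, 0, 0],
    [0.2, 0, 0, 0],
    [0.27, 0, 0, 0],
    [0.27, 0, 0, 0],
    [0.27, 0, 0, 0]
  ]
}}

```text
time_s: 18.85
tcp_pos: [0.3789, 0.2436, 0.002]
ee_rot: [0.104, 1.568, -0.104]
contact_force: [-0.4, -0.4, 0.1]
finger_gap: 0.041
```

```bash
python3 -c "
from h import *
go(.380,.2437,.001,82.3)"
```

```text
t 18.85 tcp [0.3789 0.2436 0.002 ] F [-0.4 -0.4  0.1] gap 0.041 shift [0.01  0.003 0.011] turn 0.004
```

{"method": "drive_tool", "body": {
  "commands": [
    [0.01, 0, 0.01, 0],
    [0.01, 0, 0.01, 0],
    [0.01, 0, 0.01, 0],
    [0.01, 0, 0.01, 0],
    [0.01, 0, 0.01, 0],
    [0.01, 0, 0.01, 0]
  ],
  "claw": -1,
  "grip_force": 20
}}

```text
time_s: 19.6
tcp_pos: [0.3798, 0.2434, 0.001]
ee_rot: [0.104, 1.568, -0.104]
contact_force: [-0.0, 0.0, 0.7]
finger_gap: 0.0117
```

{"method": "drive_tool", "body": {
  "commands": [
    [-0.1, 0, 0, 0],
    [-0.4, 0, 0, 0],
    [-0.8, 0, 0, 0],
    [-1, 0, 0, 0]
  ]
}}

```text
time_s: 20.1
tcp_pos: [0.3806, 0.2437, 0.1035]
ee_rot: [0.105, 1.565, -0.103]
contact_force: [-0.2, -0.6, -1.2]
finger_gap: 0.0118
```

{"method": "drive_tool", "body": {
  "commands": [
    [-0.5, 0, 0, 0],
    [-0.9, 0, 0, 0],
    [-0.9, 0, 0, 0],
    [-0.9, 0, 0, 0]
  ]
}}

```text
time_s: 20.6
tcp_pos: [0.3793, 0.2431, 0.1907]
ee_rot: [0.104, 1.569, -0.104]
contact_force: [-0.0, 0.3, -1.3]
finger_gap: 0.012
```

```bash
python3 look.py l2 .38 .2437 .19 35; python3 -c "
from h import *
go(.6155,.140,.19)"
```

```text
top 233 221
scene 403 229
t 20.7 tcp [0.379  0.243  0.1899] F [ 0.3 -0.4 -1.3] gap 0.0121 shift [-0.005 -0.708  2.48 ] turn 0
```

View pics/l2.png

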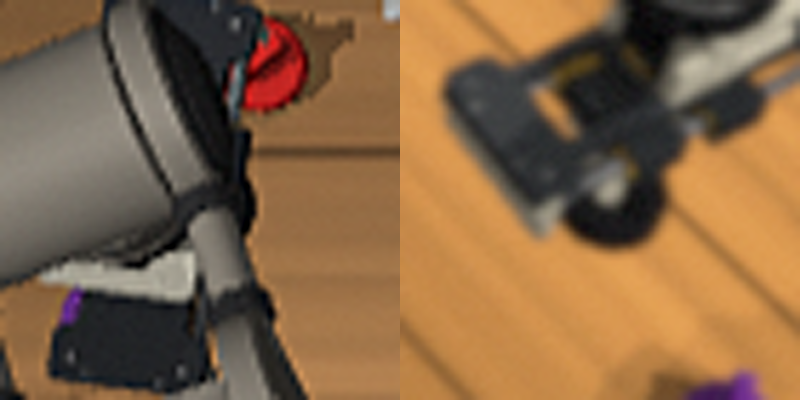

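{"method": "drive_tool", "body": {
  "commands": [
    [0, -0.12, 0.4, 0],
    [0, -0.28, 0.95, 0],
    [0, -0.28, 0.95, 0]
  ]
}}

```text
time_s: 21.08
tcp_pos: [0.4725, 0.2013, 0.1892]
ee_rot: [0.106, 1.57, -0.108]
contact_force: [-1.1, -0.4, -0.9]
finger_gap: 0.012
```

{"method": "drive_tool", "body": {
  "commands": [
    [0, -0.14, 0.5, 0],
    [0, -0.28, 0.95, 0],
    [0, -0.28, 0.95, 0],
    [0, -0.28, 0.95, 0]
  ]
}}

```text
time_s: 21.58
tcp_pos: [0.5593, 0.1631, 0.1898]
ee_rot: [0.104, 1.571, -0.104]
contact_force: [0.2, -0.1, -0.6]
finger_gap: 0.0118
```

```bash
python3 -c "
from h import *
go(.6155,.140,.15)"
```

```text
t 21.575 tcp [0.5593 0.1631 0.1898] F [ 0.2 -0.1 -0.6] gap 0.0118 shift [ 0.397 -0.155  0.589] turn 0
```

{"method": "drive_tool", "body": {
  "commands": [
    [0, -0.1, 0.4, 0],
    [0.1, -0.155, 0.59, 0],
    [0.3, -0.155, 0.59, 0],
    [0.4, -0.155, 0.59, 0],
    [0.4, -0.155, 0.59, 0],
    [0.4, -0.155, 0.59, 0]
  ]
}}

```text
time_s: 22.32
tcp_pos: [0.6173, 0.14, 0.1518]
ee_rot: [0.104, 1.567, -0.104]
contact_force: [-0.5, -0.6, -0.5]
finger_gap: 0.0115
```

```bash
python3 -c "
from h import *
go(.6155,.140,.139)"
```

```text
t 22.325 tcp [0.6173 0.14   0.1518] F [-0.5 -0.6 -0.5] gap 0.0115 shift [ 0.128 -0.002 -0.018] turn 0
```

{"method": "drive_tool", "body": {
  "commands": [
    [0.05, 0, -0.013, 0],
    [0.1, 0, -0.013, 0],
    [0.13, 0, -0.013, 0],
    [0.13, 0, -0.013, 0]
  ]
}}

```text
time_s: 22.82
tcp_pos: [0.6159, 0.1398, 0.138]
ee_rot: [0.104, 1.568, -0.104]
contact_force: [-0.2, -0.3, 0.0]
finger_gap: 0.0117
```

{"method": "drive_tool", "body": {
  "commands": [
    [0.02, 0, 0, 0],
    [0.03, 0, 0, 0],
    [0.03, 0, 0, 0]
  ]
}}

```text
time_s: 23.2
tcp_pos: [0.6162, 0.1399, 0.1378]
ee_rot: [0.104, 1.566, -0.104]
contact_force: [-5.8, -0.5, 14.0]
finger_gap: 0.0115
```

{"method": "drive_tool", "body": {
  "commands": [
    [-0.02, 0, -0.02, 0],
    [-0.02, 0, -0.02, 0],
    [-0.01, 0, -0.02, 0],
    [0, 0, -0.02, 0]
  ]
}}

```text
time_s: 23.7
tcp_pos: [0.6142, 0.1402, 0.1377]
ee_rot: [0.104, 1.566, -0.104]
contact_force: [-7.9, -1.1, 21.5]
finger_gap: 0.012
```

{"method": "drive_tool", "body": {
  "commands": [
    [-0.02, 0.015, 0.01, 0],
    [-0.02, 0.015, 0.01, 0],
    [-0.01, 0.015, 0.01, 0],
    [-0.01, 0.015, 0.01, 0]
  ]
}}

```text
time_s: 24.2
tcp_pos: [0.6154, 0.1415, 0.1377]
ee_rot: [0.104, 1.567, -0.104]
contact_force: [-4.9, 1.1, 13.2]
finger_gap: 0.0115
```

No entry at several positions, so this is the wrong size too. I'll lift over the seated cap to the right-hand outlet.

{"method": "drive_tool", "body": {
  "commands": [
    [-0.2, 0, 0, 0],
    [-0.55, 0, 0, 0],
    [-0.6, 0, 0, 0],
    [-0.6, -0.4, 0.05, 0],
    [-0.6, -0.98, 0.15, 0],
    [-0.6, -0.98, 0.15, 0]
  ]
}}

```text
time_s: 24.95
tcp_pos: [0.6166, 0.0384, 0.1941]
ee_rot: [0.107, 1.571, -0.109]
contact_force: [0.3, 0.5, -0.3]
finger_gap: 0.012
```

{"method": "drive_tool", "body": {
  "commands": [
    [0, -0.5, 0.1, 0],
    [0, -0.98, 0.17, 0],
    [0, -0.98, 0.17, 0],
    [0, -0.98, 0.17, 0],
    [0, -0.98, 0.17, 0]
  ]
}}

```text
time_s: 25.58
tcp_pos: [0.6209, -0.0555, 0.1956]
ee_rot: [0.103, 1.569, -0.102]
contact_force: [-0.9, -0.2, -1.1]
finger_gap: 0.0118
```

```bash
python3 look.py o3 .62 -.059 .17 40; python3 -c "
from h import *
go(.62,-.059,.15)"
```

```text
top 335 142
scene 273 204
t 25.675 tcp [ 0.6209 -0.0557  0.1959] F [-0.4  0.4 -0.5] gap 0.0118 shift [ 0.459 -0.034 -0.005] turn 0
```

View pics/o3.png

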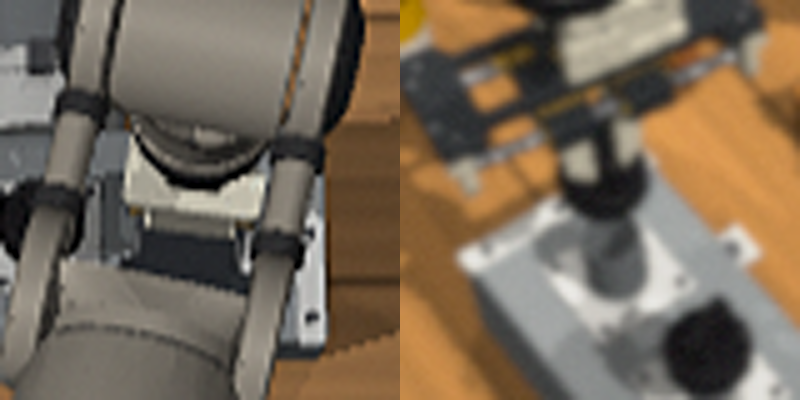

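The cap is still level in the grip and above the right outlet, and the middle cap is unmoved.

{"method": "drive_tool", "body": {
  "commands": [
    [0.1, -0.03, 0, 0],
    [0.3, -0.03, -0.005, 0],
    [0.5, -0.03, -0.005, 0],
    [0.56, -0.03, -0.005, 0],
    [0.56, -0.03, -0.005, 0]
  ]
}}

```text
time_s: 26.3
tcp_pos: [0.6199, -0.06, 0.1397]
ee_rot: [0.104, 1.569, -0.104]
contact_force: [0.7, -1.1, -0.2]
finger_gap: 0.0116
```

```bash
python3 -c "
from h import *
go(.62,-.059,.1345)"
```

```text
t 26.3 tcp [ 0.6199 -0.06    0.1397] F [ 0.7 -1.1 -0.2] gap 0.0116 shift [ 0.052  0.01  -0.   ] turn 0
```

{"method": "drive_tool", "body": {
  "commands": [
    [0.02, 0.01, 0, 0],
    [0.04, 0.01, 0, 0],
    [0.05, 0.01, 0, 0],
    [0.05, 0.01, 0, 0]
  ]
}}

```text
time_s: 26.8
tcp_pos: [0.6201, -0.0591, 0.1351]
ee_rot: [0.104, 1.568, -0.104]
contact_force: [-0.9, 1.1, 0.0]
finger_gap: 0.0119
```

Lower than the hard stop and with almost no force, so continue.

{"method": "drive_tool", "body": {
  "commands": [
    [0.02, 0, 0, 0],
    [0.04, 0, 0, 0],
    [0.05, 0, 0, 0],
    [0.05, 0, 0, 0]
  ]
}}

```text
time_s: 27.3
tcp_pos: [0.6201, -0.059, 0.1299]
ee_rot: [0.104, 1.568, -0.104]
contact_force: [-1.5, -0.4, -0.5]
finger_gap: 0.0118
```

{"method": "drive_tool", "body": {
  "commands": [
    [0.02, 0, 0, 0],
    [0.04, 0, 0, 0],
    [0.06, 0, 0, 0],
    [0.06, 0, 0, 0]
  ]
}}

```text
time_s: 27.8
tcp_pos: [0.6202, -0.0591, 0.1241]
ee_rot: [0.104, 1.568, -0.104]
contact_force: [-0.3, -1.1, 0.6]
finger_gap: 0.0119
```

{"method": "drive_tool", "body": {
  "commands": [
    [0.01, 0, 0, 0],
    [0.02, 0, 0, 0],
    [0.02, 0, 0, 0]
  ]
}}

```text
time_s: 28.18
tcp_pos: [0.6202, -0.0591, 0.1239]
ee_rot: [0.104, 1.567, -0.104]
contact_force: [-4.0, -0.5, 11.6]
finger_gap: 0.0119
```

{"method": "drive_tool", "body": {
  "commands": [
    [-0.015, 0, 0, 0],
    [-0.015, 0, 0, 0]
  ]
}}

```text
time_s: 28.42
tcp_pos: [0.6202, -0.0591, 0.124]
ee_rot: [0.104, 1.568, -0.104]
contact_force: [-2.7, -0.2, 5.4]
finger_gap: 0.0118
```

{"method": "drive_tool", "body": {
  "commands": [
    [0, 0, 0, 0],
    [0, 0, 0, 0],
    [0, 0, 0, 0],
    [0, 0, 0, 0]
  ],
  "claw": -0.1
}}

```text
time_s: 28.92
tcp_pos: [0.6201, -0.059, 0.1233]
ee_rot: [0.104, 1.569, -0.104]
contact_force: [0.4, -0.3, -0.5]
finger_gap: 0.0406
```

{"method": "drive_tool", "body": {
  "commands": [
    [-0.1, 0, 0, 0],
    [-0.3, 0, 0, 0],
    [-0.6, 0, 0, 0],
    [-1, 0, 0, 0],
    [-1, 0, 0, 0]
  ]
}}

```text
time_s: 29.55
tcp_pos: [0.622, -0.0594, 0.2281]
ee_rot: [0.103, 1.56, -0.105]
contact_force: [0.1, 0.3, -0.2]
finger_gap: 0.0413
```

{"method": "drive_tool", "body": {
  "commands": [
    [0, 0, -0.4, 0],
    [0, 0, -0.9, 0],
    [0, 0, -1, 0],
    [0, 0, -1, 0]
  ]
}}

```text
time_s: 30.05
tcp_pos: [0.5213, -0.0459, 0.224]
ee_rot: [0.104, 1.567, -0.104]
contact_force: [0.2, 0.2, -1.0]
finger_gap: 0.041
```

{"method": "drive_tool", "body": {
  "commands": [
    [0, -0.3, -0.4, 0],
    [0, -0.6, -0.9, 0],
    [0, -0.6, -1, 0],
    [0, -0.6, -1, 0],
    [0, -0.6, -1, 0]
  ]
}}

```text
time_s: 30.68
tcp_pos: [0.4156, -0.0921, 0.2236]
ee_rot: [0.103, 1.567, -0.104]
contact_force: [0.0, 0.7, -0.1]
finger_gap: 0.041
```

```bash
python3 - <<'E'
from h import *
I=[]
for n in("top","scene"):
    p,d=snapshot(n); C=cloud(n,d); I.append(p[:,:,::-1])
    for c in((.6175,.0402),(.6195,-.0593)):
        w=C[np.hypot(C[...,0]-c[0],C[...,1]-c[1])<.025]
        s=w[(w[:,2]>.134)&(w[:,2]<.150)]; b=w[w[:,2]>.155]
        A=np.c_[s[:,:2]-s[:,:2].mean(0),np.ones(len(s))]
        print(n,c,len(s),"shell top",np.median(s[:,2]),"slope",np.linalg.lstsq(A,s[:,2],rcond=None)[0][:2].round(3),"bar",np.percentile(b[:,2],90) if len(b) else None)
print(manip.get_obs()['tcp_pos'],manip.get_obs()['time_s'])
cv2.imwrite("pics/f_top.png",cv2.resize(I[0],(640,400))); cv2.imwrite("pics/f_sc.png",cv2.resize(I[1][170:310,220:420],(800,560),interpolation=cv2.INTER_CUBIC))
E
```

```text
top (0.6175, 0.0402) 144 shell top 0.14148037080975373 slope [0.012 0.011] bar 0.1700990128141891
top (0.6195, -0.0593) 129 shell top 0.14169526548522546 slope [ 0.021 -0.019] bar 0.16961196583418353
scene (0.6175, 0.0402) 129 shell top 0.14203158723731726 slope [-0.004  0.002] bar 0.1691602075605191
scene (0.6195, -0.0593) 121 shell top 0.14236324713771648 slope [-0.013  0.018] bar 0.1685771115850182
[ 0.41509559 -0.09188716  0.22333861] 30.775
```

View pics/f_top.png

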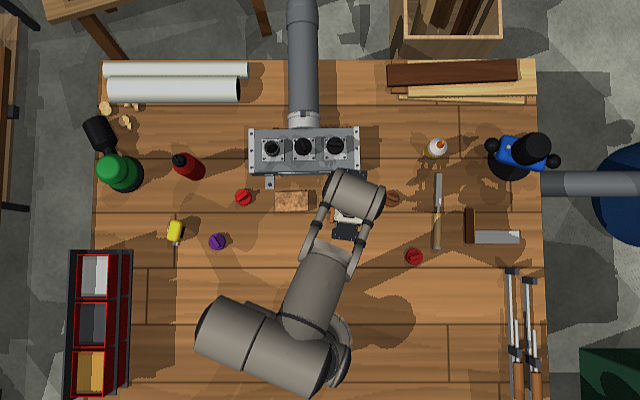

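View pics/f_sc.png

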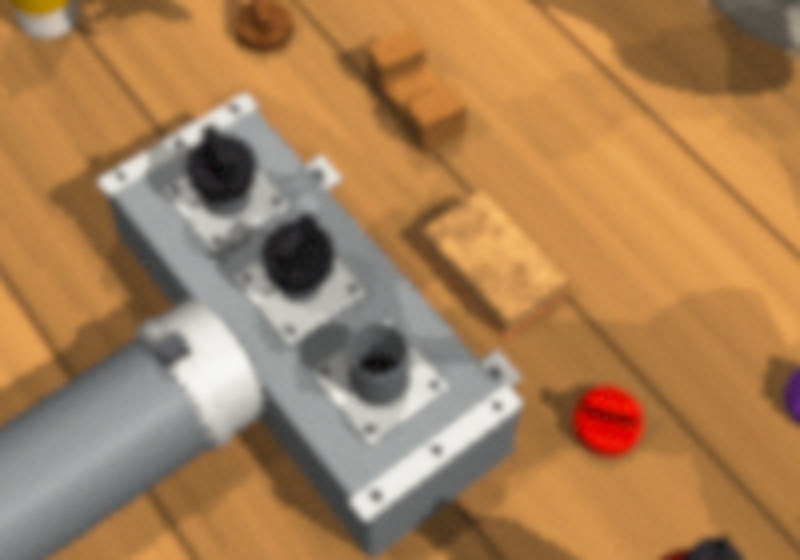

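Both caps are home and level: the shell tops read 0.142, as expected for 123 + 19 mm. The left outlet (272,148) is open and nothing else has moved. I'll hand it in.

```bash
python3 -c "
from plant import manip
manip.hand_in()"
```

```text
the job is handed in; nothing more can be done
```

Both black caps are fully on, one on the middle outlet and one on the right-hand outlet (seen from the robot), and the left, largest outlet is open. I handed the job in at about 31 s.

- **Finding the outlets:** The cap from the right of the bench stopped hard on the right outlet, then slid home on the middle one. The cap from the left stopped hard on the left outlet, then slid home on the right one. The hardest push during the failed tries was about 20 N; those tries were given up after a few small sideways shifts.
- **Last checks:** In both camera views the shell tops are at 0.141–0.142 m, where 0.142 m is fully home. The fitted tilts are about 2% or less, which is within the depth noise. The other things on the bench look unmoved, and the gripper was clear of everything at hand-in.
- **What disagreed:** The fingers really end about 25 mm above the reported TCP. My first grasp therefore closed on air above the bar without moving the cap. I corrected for this in every later grasp and placing.

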